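Pack a dental case into its case pan

ROBOT

A 6-joint arm with a two-finger parallel gripper is mounted at the origin on the work surface. World frame = base frame: x ahead of the robot, y to its left, z up, the work surface at z = 0. Lengths are in m, angles in rad, forces in N, time in s.
With the tool pointing down it reaches from about 0.35 to 0.975 m from the base axis. Payload 4.9 kg.
Tool frame: the origin (TCP) lies at the very end of the fingers, on their centre line; the grasp point (between the pads) lies 19 mm behind it; z points along the fingers, y is the line along which they close (so a half turn about z gives the same grasp; the last joint's range is limited). The gripper opens to 85 mm and grips with 20 to 120 N. Pads are 22 mm wide; open, the fingers measure 114 mm over their backs; the gripper's body (76 mm by 85 mm) begins 54 mm behind the grasp point. The pads swing forward as they close: fully open they stand 13 mm farther back than shut.
Start: joints at [1.161, 0.053, 1.613, -0, 1.476, -0.119], TCP at [0.179, 0.599, 0.231] pointing down, gripper open.
Joint ranges: [-3.01, 3.01], [-1.01, 2.22], [0.06, 2.58], [-1.02, 4.17], [0.09, 2.62], [-3.14, 3.14]. Speed limits (rad/s): [2.57, 2.57, 3.14, 3.14, 3.14, 3.14].

INTERFACE

Orientations are given as a rotation vector (axis times angle).
In Python, from station import * gives the robot as it stands.
- The arm moves only by the shell command python3 -m crank 'ROWS' [OPENING] [FORCE]. ROWS is JSON, a list of rows, each an object with "offset": the shift along the tool's x, y, z in m, a list of three; "twist": the turn, a rotation vector about the tool's x, y, z in degrees, a list of three. In form: [{"offset": [x, y, z], "twist": [rx, ry, rz]}, ...]. A call has 1 to 20 rows; each row is the pose to reach, as a shift and turn from the pose commanded when the call began, along the tool's axes at that moment; what a row does not reach only later rows make up. A row lasts 1/8 s, in which the tool goes at most 62.5 mm and 10.7 degrees, less where a joint would pass 70% of its speed; a pose out of reach is approached as far as the arm can. A call with a gripper value outside its range is refused whole. OPENING is the opening, from 0 (shut) to 1 (fully open), set as the call begins (- or left out, the last holds). The fingers move at their own pace and stop on an object; FORCE is the grip in N (left out, the last holds). Time passes only in rows, so rows that repeat a pose let the fingers close. It gives the time, the measured TCP pose, the force, the opening and the grip force at its end, in the units of the state.
- get_obs(): the state, without advancing time (a new reading comes with each control period).
- get_image(name): name is "scene" or "top" or "wrist"; returns the picture (480x640x3 uint8, red, green, blue); there is no depth.
- get_calibration(name): a dict with "intrinsics" (3x3 intrinsics, pixels), "world_from_camera" (4x4, takes a point from camera to world coordinates); the wrist camera has in their place "tool_from_camera" (4x4, takes a point from camera to tool coordinates, whose origin is the TCP and whose axes are the flange's). Camera axes: x right, y up, looking along -z (the intrinsics and any distortion apply to the point x, -y, -z); pixel columns grow to the right and rows downward; lengths in m; the calibration is good to about 2 mm. The wrist camera is an equidistant fisheye: a pixel r from the principal point sees the ray r / f radians off the axis. A picture is of the moment at which its call begins: read the wrist's pose just before it. get_calibration takes no time and is no camera call.
- finish_job(): hands the job in; it is judged then, once.
Trained networks look in the newest picture that a camera, given by its name, has taken for a name from the list of things; names that differ only in an ending like _2 or _b are one class to them, and where a whole thing is asked for, a point or a joint stands for the part that bears it (a point fixed in the world has none). Each returns a list of dicts, best first, with "confidence" (0 to 1); they miss things now and then, are a little off and sometimes report something else, mostly with a low value. They report only what shows in the picture. A call takes as long as a camera call.
- cut_out(query, camera): "region" (480x640 bool, what is visible of it) and "rect" ([centre column, centre row, width, height] in pixels, round what is visible of it).
The state is a dict: "t": time; "q": joint angles; "dq": joint speeds; "effort": joint torques, N m; "tool_pos": TCP position; "tool_rot": TCP orientation; "contact_force": force on the tool from outside, world axes, zero at the start; "wrist_torque": the same for the moment, N m; "opening": finger opening in m; "grip_force": force on a finger pad.
Only numpy, scipy, OpenCV 4.12 (cv2) and the standard library are available. Lean on these libraries where they do the work, as an engineer would, in place of code of your own. Each camera call takes 0.05 s, during which the arm holds its last target. There are 200 camera calls.

TASK

Pack the yellow-stone case for collection: put the yellow upper cast into the compartment of the teal case pan beside the job ticket, the yellow lower cast (the open horseshoe) into the other large compartment, the yellow quadrant cast into the small compartment and the blue impression tray into the long one. Set each piece down flat on the pan's floor with teeth or impression up, and do not drop any, as stone teeth chip. The white casts and the green tray belong to another case: leave them where they lie.

Things in the scene. Friction and masses are not known exactly. Their poses are not given: they have to be found in the camera images.
- upper_center (a point): YELLOW stone upper dental cast: solid base, palate closed. Point: its middle, 17 mm above the underside. 53 mm (x) by 58 mm (y), 34 high: base 24 high, teeth inset on top; incisors to +x. Grip the flat parallel sides, 58 apart (y), x -27 to +11. On a fixed 3 mm steel plate, teeth up (z). 140 g.
- lower_center (a point): YELLOW stone lower dental cast: horseshoe, tongue space open right through, 26 mm wide. Point: its middle, 17 mm above the underside. 53 mm (x) by 58 mm (y), 34 high: base 24 high, teeth inset on top; incisors to +x. Grip the flat parallel sides, 58 apart (y), x -27 to +11. On a fixed 3 mm steel plate, teeth up (z). 110 g.
- quad_center (a point): YELLOW stone quadrant cast (half an arch), some gum orange. Point: its middle, 17 mm above the underside. Block 58 mm (x) by 30 mm (y), 24 high, one row of teeth on top: 34 high in all. Grip across the 30 mm (y). On a fixed 3 mm steel plate, teeth up (z). 80 g.
- tray_center (a point): BLUE quadrant impression tray with cream filling. Point: middle of the trough, 9 mm above the underside. Trough 58 mm (x) by 32 mm (y), 18 high; flat handle 14 wide, 4 thick reaches out along +x to 52 mm from the point (81 mm long in all). Grip the trough across its 32 mm (y). On a fixed 3 mm steel plate, impression up (z). 45 g.
- white_lower_center (a point): WHITE stone lower cast of another case, shape, size, point and axes as the yellow lower cast. Stays where it lies on the plate.
- white_quad_center (a point): WHITE stone quadrant cast of another case, shape, size, point and axes as the yellow quadrant cast. Stays where it lies on the plate.
- green_tray_center (a point): LIME GREEN impression tray of another case, shape, size, point and axes as the blue one. Stays where it lies on the plate.
- pan: Fixed teal pan, any yaw. Origin: centre of underside. 195 (x) by 201 (y) mm, 30 high, floor and walls 3 thick, inner ribs 12 high. Compartments, centre (x, y), inner size x by y: upper cast's, by the job ticket, (-48, 42.5), 93 by 110; lower cast's (48, 42.5), 93 by 110; long (-41.5, -56.5), 106 by 82; small (54.5, -56.5), 80 by 82. Ticket: white card in red sleeve, outside +y wall at x -48.

How it is judged:
By the outcome, as a careful person would: the job done as asked, in the order asked, and still so for the second after the job is handed in, with the robot touching nothing.
It also fails if it takes over 104 s, if anything falls off the work surface, if the arm or the gripper's body presses on something with over 40 N, if the wrist force passes 120 N, or if a joint passes its speed limit or range.

## Working session

There is one attempt and no reset: what is moved stays moved. The work goes in short steps, Python scripts to look and compute and a shell command to move; the robot and the scene stay as the last step left them, time stands still between calls to the robot, and variables do not carry over. Pictures are saved under pics/ and viewed, at most 14 in all, crops included, and the job is handed in when it is done.

```bash
ls; mkdir -p pics; python3 - <<'E'
from station import *
import cv2
o=get_obs();print({k:o[k] for k in('t','q','tool_pos','tool_rot','opening')})
for n in('scene','top'):
    cv2.imwrite(f'pics/{n}0.png',get_image(n)[...,::-1]); c=get_calibration(n);print(n,c)
print(get_calibration('wrist'))
E
```

```text
pics
{'t': 0.0, 'q': array([ 1.16098534e+00,  5.33845187e-02,  1.61430102e+00,  5.01432490e-06,
        1.47600909e+00, -1.19033140e-01]), 'tool_pos': array([0.17895178, 0.59817711, 0.23004168]), 'tool_rot': array([-0.45506556, -3.10789767,  0.0031844 ]), 'opening': 0.08551267611605728}
scene {'intrinsics': array([[451.15488249,   0.        , 317.84646045],
       [  0.        , 451.15488249, 241.81374547],
       [  0.        ,   0.        ,   1.        ]]), 'world_from_camera': array([[-0.24367358, -0.52505064,  0.8154416 ,  1.25281769],
       [ 0.96984784, -0.12820155,  0.20726682,  0.21627198],
       [-0.0042847 ,  0.84135973,  0.54045856,  0.51146526],
       [ 0.        ,  0.        ,  0.        ,  1.        ]])}
top {'intrinsics': array([[525.66315698,   0.        , 325.39487008],
       [  0.        , 525.66315698, 235.91389206],
       [  0.        ,   0.        ,   1.        ]]), 'world_from_camera': array([[-0.01801109,  0.98834373, -0.15116968,  0.37246129],
       [-0.99983376, -0.01737489,  0.00552843,  0.02317586],
       [ 0.00283743,  0.15124413,  0.98849237,  1.15826322],
       [ 0.        ,  0.        ,  0.        ,  1.        ]])}
{'intrinsics': array([[371.64829954,   0.        , 320.69796996],
       [  0.        , 371.64829954, 237.66623691],
       [  0.        ,   0.        ,   1.        ]]), 'tool_from_camera': array([[ 7.06308502e-04,  9.52280681e-01,  3.05222879e-01,
         7.80878828e-02],
       [ 9.99999405e-01, -4.18677702e-04, -1.00781893e-03,
        -4.56967409e-04],
       [-8.31936481e-04,  3.05223409e-01, -9.52280410e-01,
        -1.42220974e-01],
       [ 0.00000000e+00,  0.00000000e+00,  0.00000000e+00,
         1.00000000e+00]])}
```

View pics/top0.png

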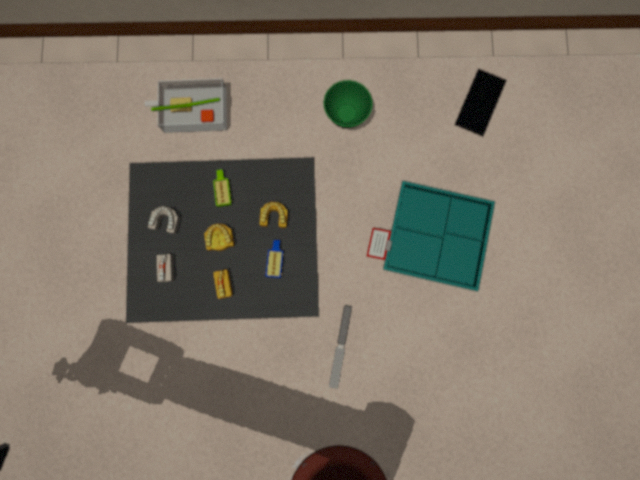

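View pics/scene0.png

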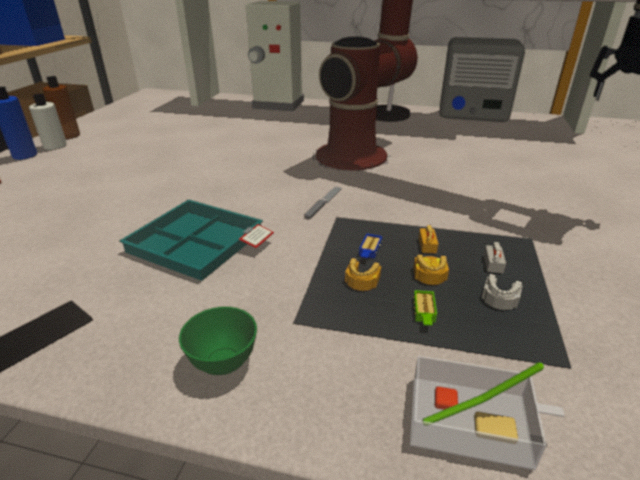

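```bash
cat > h.py <<'E'
from station import *
import numpy as np, cv2
from scipy.spatial.transform import Rotation as R
from scipy.optimize import minimize
D=[(-27,-29),(11,-29),(20,-24),(26,-12),(26,12),(20,24),(11,29),(-27,29)]
B=lambda x,y,x0=0:[(x0-x/2,-y/2),(x0+x/2,-y/2),(x0+x/2,y/2),(x0-x/2,y/2)]
def pr(l,z): return [(*p,z) for p in l]
def inset(l,f=.88): return [(a*f,b*f) for a,b in l]
cast=pr(D,3)+pr(D,27)+pr(inset(D),37)
quad=pr(B(58,30),3)+pr(B(58,30),27)+pr(B(54,14),37)
tray=pr(B(58,32),3)+pr(B(58,32),21)+pr([(52,-7),(52,7)],19)
pan=pr(B(195,201),0)+pr(B(195,201),30)
M=dict(upper_center=cast,lower_center=cast,quad_center=quad,tray_center=tray,pan=pan,white_lower_center=cast,white_quad_center=quad,green_tray_center=tray)
def project(cam,P,obs=None):
    c=get_calibration(cam);K=c['intrinsics']
    if cam=='wrist':
        T=np.eye(4);T[:3,:3]=R.from_rotvec(obs['tool_rot']).as_matrix();T[:3,3]=obs['tool_pos'];W=T@c['tool_from_camera']
    else: W=c['world_from_camera']
    q=(P-W[:3,3])@W[:3,:3]; q=q*[1,-1,-1]
    if cam=='wrist':
        r=np.hypot(q[:,0],q[:,1]);th=np.arctan2(r,q[:,2]);uv=q[:,:2]*(th/np.maximum(r,1e-9))[:,None]
    else: uv=q[:,:2]/q[:,2:]
    return uv*K[0,0]+K[:2,2]
def hull(p): return cv2.convexHull(np.float32(p))
def world(name,x,z0=0):
    m=np.array(M[name])/1e3;c,s=np.cos(x[2]),np.sin(x[2])
    return np.c_[m[:,0]*c-m[:,1]*s+x[0],m[:,0]*s+m[:,1]*c+x[1],m[:,2]+z0]
def fit(name,region,cam,x0,obs=None,z0=0):
    n,l,st,_=cv2.connectedComponentsWithStats(region.astype(np.uint8));k=1+np.argmax(st[1:,4])
    cs=cv2.findContours((l==k).astype(np.uint8),0,1)[0];H=hull(np.vstack(cs)[:,0]);A=cv2.contourArea(H)
    def cost(x):
        h=hull(project(cam,world(name,x,z0),obs));i=cv2.intersectConvexConvex(H,h)[0]
        u=A+cv2.contourArea(h)-i; return 1-i/u+(0 if i>0 else np.hypot(*(h.mean(0)-H.mean(0))[0])/100)
    best=min((minimize(cost,[x0[0],x0[1],x0[2]+d],method='Nelder-Mead',options=dict(initial_simplex=[[x0[0]+a,x0[1]+b,x0[2]+d+e] for a,b,e in((0,0,0),(.02,0,0),(0,.02,0),(0,0,.25))])) for d in(-.3,0,.3)),key=lambda r:r.fun)
    return best.x,best.fun
def go(x,y,z,yaw):
    "tool-frame offset(mm) and twist(deg) to TCP x,y,z (m), tool y axis along object's y at yaw, tool down"
    o=get_obs();T=R.from_rotvec(o['tool_rot']);best=None
    for k in(0,np.pi):
        t=R.from_euler('z',yaw+k)*R.from_euler('x',np.pi);d=(T.inv()*t).as_rotvec(degrees=True)
        if best is None or np.linalg.norm(d)<np.linalg.norm(best): best=d
    off=T.inv().apply(np.array([x,y,z])-o['tool_pos'])
    print('offset m',off.round(4),'twist',best.round(1),'t',o['t'].round(2) if hasattr(o['t'],'round') else o['t'])
E
python3 - <<'E'
from h import *
get_image('top');c=get_calibration('top');W=c['world_from_camera']
out={}
for n in M:
    for d in cut_out(n,'top')[:2]:
        u,v=d['rect'][:2];ray=W[:3,:3]@np.array([(u-c['intrinsics'][0,2])/525.66,-(v-c['intrinsics'][1,2])/525.66,-1]);s=(0.02-W[2,3])/ray[2]
        p=W[:3,3]+s*ray
        x,f=fit(n,d['region'],'top',[p[0],p[1],0])
        print(n,round(d['confidence'],2),np.round(d['rect'],0),x.round(4),round(f,3))
E
```

```text
upper_center 0.64 [217. 240.  26.  25.] [0.5506 0.2515 0.0895] 0.089
lower_center 0.73 [275. 216.  29.  24.] [0.5976 0.1304 0.0136] 0.145
quad_center 0.62 [223. 282.  14.  29.] [0.4481 0.2408 0.1927] 0.126
tray_center 0.58 [274. 259.  17.  38.] [ 0.489   0.1297 -0.0554] 0.086
pan 0.73 [429. 237. 126. 110.] [ 0.5442 -0.2328 -0.2399] 0.148
white_lower_center 0.67 [163. 222.  29.  27.] [ 0.5921  0.3696 -0.2846] 0.074
white_lower_center 0.59 [224. 285.  15.  28.] [0.4471 0.2417 0.9916] 0.394
white_quad_center 0.78 [166. 267.  16.  32.] [0.4862 0.3662 0.0236] 0.121
green_tray_center 0.73 [222. 188.  15.  37.] [0.6507 0.2451 0.1043] 0.065
```

```bash
python3 - <<'E'
from h import *
im=get_image('top')
hsv=cv2.cvtColor(im,cv2.COLOR_RGB2HSV);m=cv2.inRange(hsv,(80,100,30),(98,255,255))>0;m[:,:360]=0
print(fit('pan',m,'top',[.544,-.21,-.2]),m.sum())
go(.55,.25,.17,.09)
E
```

```text
(array([ 0.54465724, -0.23226768, -0.2451524 ]), np.float64(0.01066053252127408)) 8508
offset m [-0.4552 -0.2278  0.0613] twist [  0.   -0.  -21.8] t 0.6
```

```bash
python3 -m crank '[{"offset":[-0.455,-0.228,0.06],"twist":[0,0,-21.8]},{"offset":[-0.455,-0.228,0.06],"twist":[0,0,-21.8]},{"offset":[-0.455,-0.228,0.06],"twist":[0,0,-21.8]},{"offset":[-0.455,-0.228,0.06],"twist":[0,0,-21.8]},{"offset":[-0.455,-0.228,0.06],"twist":[0,0,-21.8]},{"offset":[-0.455,-0.228,0.06],"twist":[0,0,-21.8]},{"offset":[-0.455,-0.228,0.06],"twist":[0,0,-21.8]},{"offset":[-0.455,-0.228,0.06],"twist":[0,0,-21.8]},{"offset":[-0.455,-0.228,0.06],"twist":[0,0,-21.8]},{"offset":[-0.455,-0.228,0.06],"twist":[0,0,-21.8]},{"offset":[-0.455,-0.228,0.06],"twist":[0,0,-21.8]}]' 1
cat > look.py <<'E'
import sys
from h import *
n,x0=sys.argv[1],eval(sys.argv[2]);z0=float(sys.argv[3]) if len(sys.argv)>3 else 0
o=get_obs();im=get_image('wrist');cv2.imwrite(f'pics/w{o["t"]:.1f}.png',im[...,::-1])
print(o['t'],o['tool_pos'],R.from_rotvec(o['tool_rot']).as_matrix().round(3).tolist())
for d in cut_out(n,'wrist')[:2]:
    x,f=fit(n,d['region'],'wrist',x0,o,z0);print(round(d['confidence'],2),np.round(d['rect']),x.round(4),round(f,3))
    cv2.polylines(im,[hull(project('wrist',world(n,x,z0),o)).astype(int)],True,(255,0,255),1)
cv2.imwrite(f'pics/w{o["t"]:.1f}f.png',im[...,::-1]);print(f'pics/w{o["t"]:.1f}f.png')
E
python3 look.py upper_center '[.55,.25,.09]'
```

```text
t: 1.98
tool_pos: [0.5489, 0.251, 0.1715]
tool_rot: [0.143, -3.138, -0.001]
contact_force: [-0.5, -0.0, 0.1]
opening: 0.0854
grip_force: 0.0
1.975 [0.54888576 0.25103816 0.17153251] [[-0.996, -0.091, -0.0], [-0.091, 0.996, 0.001], [0.0, 0.001, -1.0]]
0.72 [322. 220.  72.  73.] [0.5502 0.252  0.1463] 0.065
0.66 [450. 275.  75.  72.] [ 0.5902  0.3711 -0.3424] 0.114
pics/w2.0f.png
```

View pics/w2.0f.png

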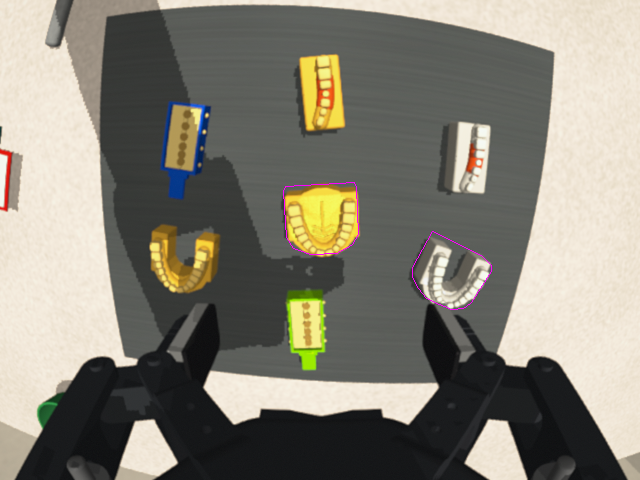

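```bash
python3 - <<'E'
from h import *
o=get_obs();get_image('wrist')
for n,x0 in dict(upper_center=[.55,.25,.13],lower_center=[.5976,.1304,0],quad_center=[.448,.241,.19],tray_center=[.489,.13,-.05]).items():
    for d in cut_out(n,'wrist')[:2]:
        x,f=fit(n,d['region'],'wrist',x0,o);print(n,round(d['confidence'],2),np.round(d['rect']),x.round(4),round(f,3))
        if n=='upper_center': X=x if 280<d['rect'][0]<360 else X
c,s=np.cos(X[2]),np.sin(X[2])
go(X[0]-.004*c,X[1]-.004*s,.007,X[2])
E
```

```text
upper_center 0.7 [320. 219.  72.  75.] [0.5501 0.2521 0.1609] 0.065
lower_center 0.82 [184. 259.  68.  66.] [ 0.5994  0.1324 -0.0858] 0.099
quad_center 0.58 [321.  92.  48.  74.] [0.4474 0.2423 0.1831] 0.03
tray_center 0.97 [189. 149.  49. 101.] [ 0.4896  0.131  -0.0987] 0.036
offset m [0.0031 0.0013 0.1645] twist [ 0.  0. -4.] t 2.325
```

```bash
python3 -m crank '[{"offset":[0.003,0.0015,0.05],"twist":[0,0,-3]},{"offset":[0.003,0.0015,0.10],"twist":[0,0,-3]},{"offset":[0.003,0.0015,0.135],"twist":[0,0,-3]},{"offset":[0.003,0.0015,0.155],"twist":[0,0,-3]},{"offset":[0.003,0.0015,0.164],"twist":[0,0,-3]},{"offset":[0.003,0.0015,0.164],"twist":[0,0,-3]}]' 1
python3 -m crank '[{"offset":[0,0,0],"twist":[0,0,0]},{"offset":[0,0,0],"twist":[0,0,0]},{"offset":[0,0,0],"twist":[0,0,0]},{"offset":[0,0,0],"twist":[0,0,0]},{"offset":[0,0,0],"twist":[0,0,0]},{"offset":[0,0,0],"twist":[0,0,0]}]' 0 45
python3 - <<'E'
from h import *
cv2.imwrite('pics/g1.png',get_image('wrist')[...,::-1])
E
```

```text
t: 3.08
tool_pos: [0.5471, 0.2513, 0.0079]
tool_rot: [-0.223, 3.133, 0.0]
contact_force: [-1.3, 0.5, -0.5]
opening: 0.0857
grip_force: 0.0
t: 3.82
tool_pos: [0.5481, 0.2516, 0.0093]
tool_rot: [-0.223, 3.131, 0.001]
contact_force: [-0.1, -0.6, 5.6]
opening: 0.0569
grip_force: 50.7
```

View pics/g1.png

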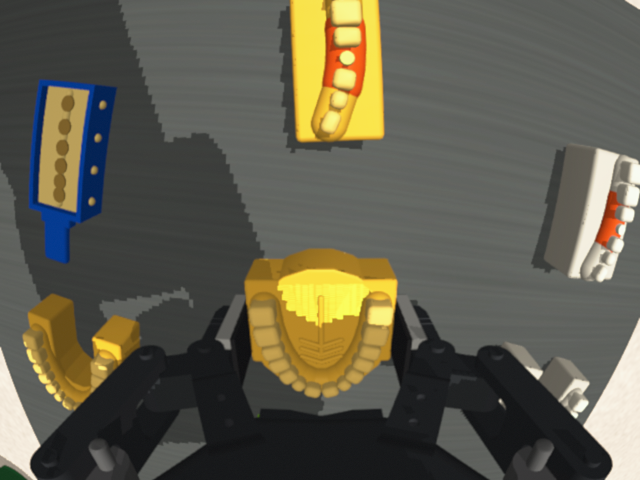

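```bash
python3 -m crank '[{"offset":[0,0,-0.01],"twist":[0,0,0]},{"offset":[0,0,-0.04],"twist":[0,0,0]},{"offset":[0,0,-0.09],"twist":[0,0,0]},{"offset":[0,0,-0.1],"twist":[0,0,0]}]'
cat >> h.py <<'E'
P=np.array([.5447,-.2323,-.245])
def comp(px,py,z,k=0):
    c,s=np.cos(P[2]),np.sin(P[2]);px/=1e3;py/=1e3
    go(P[0]+c*px-s*py,P[1]+s*px+c*py,z,P[2]+k)
E
python3 -c "
from h import *
comp(-52,42.5,.11)"
```

```text
t: 4.38
tool_pos: [0.5489, 0.2518, 0.1117]
tool_rot: [-0.223, 3.127, 0.003]
contact_force: [0.4, -0.1, -2.2]
opening: 0.0569
grip_force: 50.0
offset m [ 0.1048 -0.4197  0.0005] twist [ 0.1  0.4 22.2] t 4.375
```

```bash
python3 -m crank '[{"offset":[0.01,-0.04,0],"twist":[0,0,2]},{"offset":[0.024,-0.095,0],"twist":[0,0,5]},{"offset":[0.039,-0.155,0],"twist":[0,0,8]},{"offset":[0.054,-0.215,0],"twist":[0,0,11]},{"offset":[0.069,-0.275,0],"twist":[0,0,14]},{"offset":[0.084,-0.335,0],"twist":[0,0,17]},{"offset":[0.096,-0.385,0],"twist":[0,0,20]},{"offset":[0.105,-0.42,0],"twist":[0,0,22.2]},{"offset":[0.105,-0.42,0],"twist":[0,0,22.2]},{"offset":[0.105,-0.42,0],"twist":[0,0,22.2]}]'
python3 - <<'E'
from h import *
o=get_obs();im=get_image('wrist').copy()
for p in [(-48,42.5,93,110),(48,42.5,93,110),(-41.5,-56.5,106,82),(54.5,-56.5,80,82)]:
    q=np.array(B(p[2],p[3]))+p[:2];c,s=np.cos(P[2]),np.sin(P[2]);q=q/1e3
    w=np.c_[q[:,0]*c-q[:,1]*s+P[0],q[:,0]*s+q[:,1]*c+P[1],np.full(4,.003)]
    cv2.polylines(im,[project('wrist',w,o).astype(int)],True,(255,0,255),1)
cv2.imwrite('pics/p1.png',im[...,::-1]);comp(-52,42.5,.0093)
E
```

```text
t: 5.62
tool_pos: [0.5013, -0.1787, 0.106]
tool_rot: [-0.384, -3.116, -0.002]
contact_force: [-0.8, -0.5, -2.4]
opening: 0.057
grip_force: 49.9
offset m [-0.0031  0.0006  0.097 ] twist [ 0.  -0.1  0. ] t 5.675
```

View pics/p1.png

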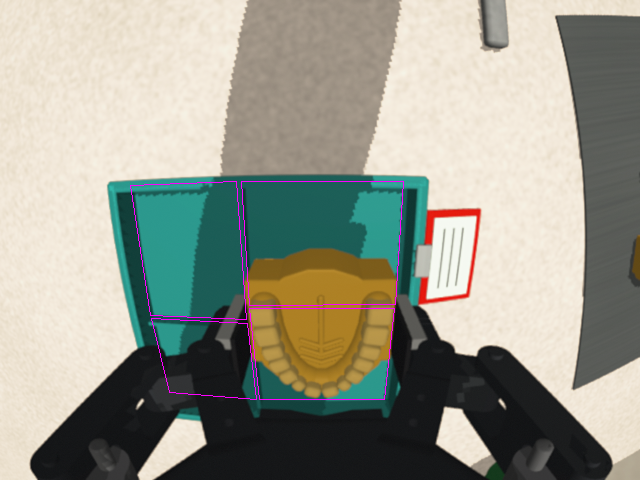

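```bash
python3 -m crank '[{"offset":[-0.003,0,0.04],"twist":[0,0,0]},{"offset":[-0.003,0,0.07],"twist":[0,0,0]},{"offset":[-0.003,0,0.085],"twist":[0,0,0]},{"offset":[-0.003,0,0.091],"twist":[0,0,0]},{"offset":[-0.003,0,0.094],"twist":[0,0,0]},{"offset":[-0.003,0,0.095],"twist":[0,0,0]},{"offset":[-0.003,0,0.095],"twist":[0,0,0]}]'
```

```text
t: 6.55
tool_pos: [0.5056, -0.1806, 0.0131]
tool_rot: [0.384, 3.117, -0.001]
contact_force: [0.8, 0.1, -1.3]
opening: 0.0567
grip_force: 49.9
```

```bash
python3 -m crank '[{"offset":[0,0,0.001],"twist":[0,0,0]},{"offset":[0,0,0.002],"twist":[0,0,0]},{"offset":[0,0,0.002],"twist":[0,0,0]}]'
```

```text
t: 6.92
tool_pos: [0.5049, -0.1803, 0.0102]
tool_rot: [-0.385, -3.118, -0.0]
contact_force: [-0.1, 0.1, -2.4]
opening: 0.0571
grip_force: 49.9
```

```bash
python3 -m crank '[{"offset":[0,0,0.001],"twist":[0,0,0]},{"offset":[0,0,0.0015],"twist":[0,0,0]},{"offset":[0,0,0.0015],"twist":[0,0,0]}]'
```

```text
t: 7.3
tool_pos: [0.505, -0.1803, 0.0093]
tool_rot: [-0.384, -3.118, -0.0]
contact_force: [-3.4, 0.7, 4.4]
opening: 0.0571
grip_force: 50.5
```

```bash
python3 -m crank '[{"offset":[0,0,0],"twist":[0,0,0]},{"offset":[0,0,0],"twist":[0,0,0]},{"offset":[0,0,0],"twist":[0,0,0]},{"offset":[0,0,-0.02],"twist":[0,0,0]},{"offset":[0,0,-0.06],"twist":[0,0,0]},{"offset":[0,0,-0.12],"twist":[0,0,0]},{"offset":[0,0,-0.16],"twist":[0,0,0]},{"offset":[0,0,-0.16],"twist":[0,0,0]}]' 0.8
python3 - <<'E'
from h import *
cv2.imwrite('pics/r1.png',get_image('wrist')[...,::-1])
a=-.08
go(.5994-.004*np.cos(a),.1324-.004*np.sin(a),.13,a)
E
```

```text
t: 8.3
tool_pos: [0.5076, -0.1816, 0.1738]
tool_rot: [0.383, 3.109, -0.005]
contact_force: [1.0, 0.4, -0.1]
opening: 0.0687
grip_force: 0.0
offset m [-0.0104  0.3259  0.0405] twist [-0.1  0.2 -9.5] t 8.35
```

View pics/r1.png

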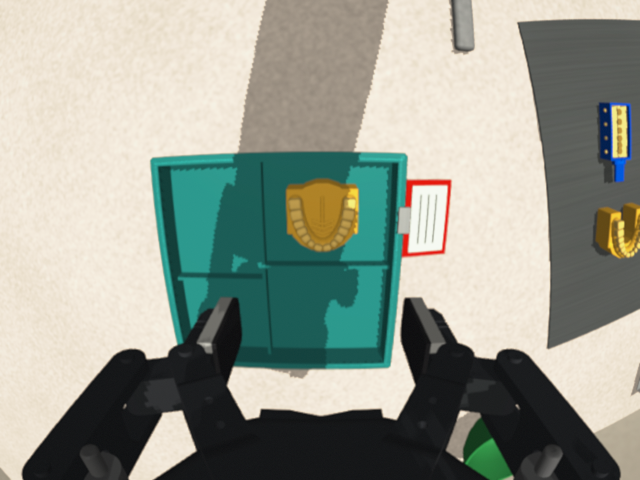

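```bash
python3 -m crank '[{"offset":[-0.002,0.05,0],"twist":[0,0,-2]},{"offset":[-0.004,0.11,0.01],"twist":[0,0,-4]},{"offset":[-0.006,0.17,0.02],"twist":[0,0,-6]},{"offset":[-0.008,0.23,0.03],"twist":[0,0,-8]},{"offset":[-0.009,0.285,0.036],"twist":[0,0,-9]},{"offset":[-0.01,0.326,0.04],"twist":[0,0,-9.5]},{"offset":[-0.01,0.326,0.04],"twist":[0,0,-9.5]},{"offset":[-0.01,0.326,0.04],"twist":[0,0,-9.5]}]' 1
python3 look.py lower_center '[.5994,.1324,-.08]'
```

```text
t: 9.35
tool_pos: [0.5928, 0.133, 0.1269]
tool_rot: [-0.125, -3.136, 0.001]
contact_force: [0.0, 0.2, -0.1]
opening: 0.0853
grip_force: 0.0
9.35 [0.59278281 0.13301161 0.12689971] [[-0.997, 0.079, -0.003], [0.079, 0.997, -0.001], [0.003, -0.001, -1.0]]
0.61 [320. 242.  85.  75.] [ 0.5994  0.1318 -0.0937] 0.079
pics/w9.3f.png
```

```bash
python3 -c "
from h import *
a=-.09
go(.5994-.004*np.cos(a),.1318-.004*np.sin(a),.009,a)"
```

```text
offset m [-0.0022  0.      0.1189] twist [-0.  -0.1  0.5] t 9.45
```

View pics/w9.3f.png

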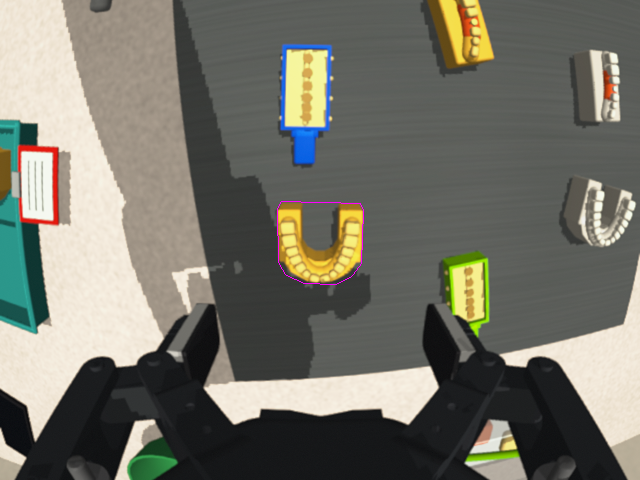

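```bash
python3 -m crank '[{"offset":[-0.002,0,0.04],"twist":[0,0,0]},{"offset":[-0.002,0,0.085],"twist":[0,0,0]},{"offset":[-0.002,0,0.108],"twist":[0,0,0]},{"offset":[-0.002,0,0.118],"twist":[0,0,0]},{"offset":[-0.002,0,0.118],"twist":[0,0,0]}]' 1
python3 -m crank '[{"offset":[0,0,0],"twist":[0,0,0]},{"offset":[0,0,0],"twist":[0,0,0]},{"offset":[0,0,0],"twist":[0,0,0]},{"offset":[0,0,0],"twist":[0,0,0]},{"offset":[0,0,0],"twist":[0,0,0]}]' 0 45
python3 -m crank '[{"offset":[0,0,-0.01],"twist":[0,0,0]},{"offset":[0,0,-0.04],"twist":[0,0,0]},{"offset":[0,0,-0.09],"twist":[0,0,0]},{"offset":[0,0,-0.1],"twist":[0,0,0]}]'
python3 -c "
from h import *
comp(44,42.5,.11)"
```

```text
t: 10.07
tool_pos: [0.5958, 0.1326, 0.0107]
tool_rot: [-0.127, -3.139, 0.0]
contact_force: [0.4, 0.1, 0.5]
opening: 0.0854
grip_force: 0.0
t: 10.7
tool_pos: [0.5975, 0.1334, 0.0129]
tool_rot: [0.125, 3.136, 0.0]
contact_force: [-0.6, 0.2, 6.3]
opening: 0.0567
grip_force: 50.1
t: 11.2
tool_pos: [0.5984, 0.1338, 0.1154]
tool_rot: [0.124, 3.132, 0.002]
contact_force: [-0.3, 1.0, -1.4]
opening: 0.0564
grip_force: 49.3
offset m [-0.0259 -0.3345  0.0052] twist [0.1 0.4 9.5] t 11.2
```

```bash
python3 -m crank '[{"offset":[-0.003,-0.04,0],"twist":[0,0,1]},{"offset":[-0.007,-0.095,0],"twist":[0,0,3]},{"offset":[-0.012,-0.155,0],"twist":[0,0,5]},{"offset":[-0.017,-0.215,0],"twist":[0,0,7]},{"offset":[-0.021,-0.27,0],"twist":[0,0,8.5]},{"offset":[-0.024,-0.31,0],"twist":[0,0,9.5]},{"offset":[-0.026,-0.3345,0],"twist":[0,0,9.5]},{"offset":[-0.026,-0.3345,0],"twist":[0,0,9.5]},{"offset":[-0.026,-0.3345,0],"twist":[0,0,9.5]}]'
python3 -c "
from h import *
comp(44,42.5,.0129)"
```

```text
t: 12.32
tool_pos: [0.595, -0.2009, 0.1102]
tool_rot: [-0.383, -3.117, -0.002]
contact_force: [0.6, 0.3, -0.5]
opening: 0.0567
grip_force: 49.3
offset m [-0.0029 -0.0002  0.0973] twist [ 0.  -0.1  0. ] t 12.325
```

```bash
python3 -m crank '[{"offset":[-0.003,0,0.04],"twist":[0,0,0]},{"offset":[-0.003,0,0.07],"twist":[0,0,0]},{"offset":[-0.003,0,0.085],"twist":[0,0,0]},{"offset":[-0.003,0,0.091],"twist":[0,0,0]},{"offset":[-0.003,0,0.094],"twist":[0,0,0]},{"offset":[-0.003,0,0.096],"twist":[0,0,0]},{"offset":[-0.003,0,0.096],"twist":[0,0,0]}]'
```

```text
t: 13.2
tool_pos: [0.5986, -0.2031, 0.0156]
tool_rot: [0.384, 3.117, -0.001]
contact_force: [0.4, -0.7, -1.1]
opening: 0.0567
grip_force: 49.2
```

```bash
python3 -m crank '[{"offset":[0,0,0.001],"twist":[0,0,0]},{"offset":[0,0,0.002],"twist":[0,0,0]},{"offset":[0,0,0.002],"twist":[0,0,0]}]'
```

```text
t: 13.58
tool_pos: [0.5983, -0.203, 0.013]
tool_rot: [0.385, 3.118, -0.0]
contact_force: [0.3, -0.2, -1.1]
opening: 0.0569
grip_force: 49.3
```

```bash
python3 -m crank '[{"offset":[0,0,0.0005],"twist":[0,0,0]},{"offset":[0,0,0.001],"twist":[0,0,0]},{"offset":[0,0,0.001],"twist":[0,0,0]}]'
```

```text
t: 13.95
tool_pos: [0.5982, -0.203, 0.013]
tool_rot: [-0.384, -3.118, 0.0]
contact_force: [-3.7, 1.2, 7.4]
opening: 0.0564
grip_force: 50.1
```

```bash
python3 -m crank '[{"offset":[0,0,0],"twist":[0,0,0]},{"offset":[0,0,0],"twist":[0,0,0]},{"offset":[0,0,0],"twist":[0,0,0]},{"offset":[0,0,-0.02],"twist":[0,0,0]},{"offset":[0,0,-0.06],"twist":[0,0,0]},{"offset":[0,0,-0.11],"twist":[0,0,0]},{"offset":[0,0,-0.12],"twist":[0,0,0]},{"offset":[0,0,-0.12],"twist":[0,0,0]}]' 0.8
python3 - <<'E'
from h import *
go(.4474,.2423,.13,.183)
E
```

```text
t: 14.95
tool_pos: [0.5989, -0.2032, 0.1339]
tool_rot: [0.384, 3.115, -0.002]
contact_force: [0.1, -0.2, -0.5]
opening: 0.0684
grip_force: 0.0
offset m [0.2552 0.3953 0.0028] twist [ -0.1   0.2 -24.5] t 14.95
```

```bash
python3 -m crank '[{"offset":[0.026,0.04,0],"twist":[0,0,-2.5]},{"offset":[0.058,0.09,0],"twist":[0,0,-5.5]},{"offset":[0.09,0.14,0],"twist":[0,0,-8.5]},{"offset":[0.122,0.19,0],"twist":[0,0,-11.5]},{"offset":[0.154,0.24,0],"twist":[0,0,-14.5]},{"offset":[0.186,0.29,0],"twist":[0,0,-18]},{"offset":[0.218,0.34,0],"twist":[0,0,-21]},{"offset":[0.24,0.375,0],"twist":[0,0,-23.5]},{"offset":[0.255,0.395,0.002],"twist":[0,0,-24.5]},{"offset":[0.255,0.395,0.002],"twist":[0,0,-24.5]},{"offset":[0.255,0.395,0.002],"twist":[0,0,-24.5]}]' 0.8
python3 look.py quad_center '[.4474,.2423,.183]'
```

```text
t: 16.32
tool_pos: [0.4463, 0.2415, 0.1287]
tool_rot: [0.285, -3.127, 0.002]
contact_force: [-0.3, -0.6, -0.0]
opening: 0.0681
grip_force: 0.0
16.325 [0.4462793  0.24150314 0.12866396] [[-0.984, -0.181, -0.002], [-0.181, 0.984, -0.001], [0.002, -0.001, -1.0]]
0.58 [321. 236.  47.  88.] [0.4474 0.242  0.1966] 0.051
pics/w16.3f.png
```

```bash
cp $(ls -t pics/w*f.png|head -1) pics/qf.png; python3 -c "
from h import *
go(.4474,.2423,.009,.183)"
```

```text
offset m [-0.0008  0.001   0.1203] twist [-0.  -0.1 -0.1] t 16.425
```

View pics/qf.png

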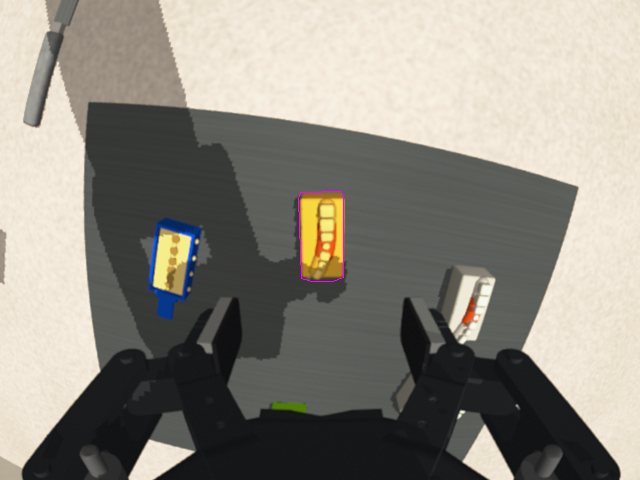

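```bash
python3 -m crank '[{"offset":[-0.001,0.001,0.04],"twist":[0,0,0]},{"offset":[-0.001,0.001,0.085],"twist":[0,0,0]},{"offset":[-0.001,0.001,0.108],"twist":[0,0,0]},{"offset":[-0.001,0.001,0.118],"twist":[0,0,0]},{"offset":[-0.001,0.001,0.118],"twist":[0,0,0]}]' 0.8
python3 -m crank '[{"offset":[0,0,0],"twist":[0,0,0]},{"offset":[0,0,0],"twist":[0,0,0]},{"offset":[0,0,0],"twist":[0,0,0]},{"offset":[0,0,0],"twist":[0,0,0]},{"offset":[0,0,0],"twist":[0,0,0]},{"offset":[0,0,0],"twist":[0,0,0]}]' 0 40
python3 -m crank '[{"offset":[0,0,-0.01],"twist":[0,0,0]},{"offset":[0,0,-0.04],"twist":[0,0,0]},{"offset":[0,0,-0.09],"twist":[0,0,0]},{"offset":[0,0,-0.1],"twist":[0,0,0]}]'
python3 -c "
from h import *
comp(54.5,-56.5,.11)"
```

```text
t: 17.05
tool_pos: [0.4477, 0.2429, 0.0117]
tool_rot: [0.284, -3.128, 0.0]
contact_force: [0.8, -0.0, -0.4]
opening: 0.0682
grip_force: 0.0
t: 17.8
tool_pos: [0.4488, 0.2439, 0.0133]
tool_rot: [-0.286, 3.126, 0.001]
contact_force: [0.2, -0.1, 5.7]
opening: 0.0294
grip_force: 40.9
t: 18.3
tool_pos: [0.4497, 0.2443, 0.1161]
tool_rot: [-0.285, 3.122, 0.003]
contact_force: [0.6, 0.1, -1.4]
opening: 0.0288
grip_force: 40.1
offset m [-0.0331 -0.5599  0.0056] twist [ 0.2  0.4 24.5] t 18.3
```

```bash
python3 -m crank '[{"offset":[-0.002,-0.04,0],"twist":[0,0,2]},{"offset":[-0.005,-0.095,0],"twist":[0,0,4]},{"offset":[-0.009,-0.15,0],"twist":[0,0,7]},{"offset":[-0.012,-0.205,0],"twist":[0,0,9]},{"offset":[-0.015,-0.26,0],"twist":[0,0,11]},{"offset":[-0.018,-0.315,0],"twist":[0,0,14]},{"offset":[-0.022,-0.37,0],"twist":[0,0,17]},{"offset":[-0.025,-0.425,0],"twist":[0,0,19]},{"offset":[-0.028,-0.48,0],"twist":[0,0,22]},{"offset":[-0.031,-0.53,0],"twist":[0,0,24.5]},{"offset":[-0.033,-0.56,0],"twist":[0,0,24.5]},{"offset":[-0.033,-0.56,0],"twist":[0,0,24.5]},{"offset":[-0.033,-0.56,0],"twist":[0,0,24.5]}]'
python3 - <<'E'
from h import *
cv2.imwrite('pics/p3.png',get_image('wrist')[...,::-1]);comp(54.5,-56.5,.0133)
E
```

```text
t: 19.92
tool_pos: [0.5807, -0.3003, 0.1105]
tool_rot: [-0.384, -3.116, -0.002]
contact_force: [-0.5, 0.1, -1.4]
opening: 0.0289
grip_force: 40.1
offset m [-0.0032  0.0003  0.0975] twist [ 0.1 -0.1  0. ] t 19.975
```

View pics/p3.png

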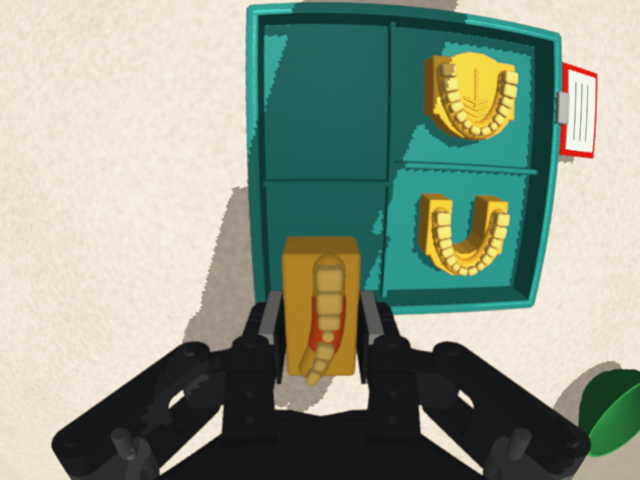

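```bash
python3 -m crank '[{"offset":[-0.003,0,0.04],"twist":[0,0,0]},{"offset":[-0.003,0,0.07],"twist":[0,0,0]},{"offset":[-0.003,0,0.085],"twist":[0,0,0]},{"offset":[-0.003,0,0.091],"twist":[0,0,0]},{"offset":[-0.003,0,0.094],"twist":[0,0,0]},{"offset":[-0.003,0,0.097],"twist":[0,0,0]},{"offset":[-0.003,0,0.097],"twist":[0,0,0]},{"offset":[-0.003,0,0.097],"twist":[0,0,0]}]'
```

```text
t: 20.98
tool_pos: [0.5847, -0.3023, 0.0154]
tool_rot: [0.385, 3.117, -0.001]
contact_force: [0.0, -0.2, -0.6]
opening: 0.0289
grip_force: 40.1
```

```bash
python3 -m crank '[{"offset":[0,0,0.0005],"twist":[0,0,0]},{"offset":[0,0,0.001],"twist":[0,0,0]},{"offset":[0,0,0.001],"twist":[0,0,0]}]'
```

```text
t: 21.35
tool_pos: [0.5843, -0.302, 0.0137]
tool_rot: [-0.384, -3.118, -0.0]
contact_force: [0.3, 0.5, -1.8]
opening: 0.0294
grip_force: 40.1
```

```bash
python3 -m crank '[{"offset":[0,0,0.0005],"twist":[0,0,0]},{"offset":[0,0,0.001],"twist":[0,0,0]},{"offset":[0,0,0.001],"twist":[0,0,0]}]'
```

```text
t: 21.72
tool_pos: [0.5844, -0.3021, 0.0134]
tool_rot: [-0.384, -3.118, 0.0]
contact_force: [-2.7, 1.4, 4.0]
opening: 0.0286
grip_force: 40.7
```

Contact; release to 43 mm and retreat.

```bash
python3 -m crank '[{"offset":[0,0,0],"twist":[0,0,0]},{"offset":[0,0,0],"twist":[0,0,0]},{"offset":[0,0,0],"twist":[0,0,0]},{"offset":[0,0,-0.02],"twist":[0,0,0]},{"offset":[0,0,-0.06],"twist":[0,0,0]},{"offset":[0,0,-0.11],"twist":[0,0,0]},{"offset":[0,0,-0.12],"twist":[0,0,0]},{"offset":[0,0,-0.12],"twist":[0,0,0]}]' 0.5
python3 - <<'E'
from h import *
go(.4896,.131,.12,-.0987)
E
```

```text
t: 22.72
tool_pos: [0.5851, -0.3025, 0.135]
tool_rot: [0.384, 3.115, -0.002]
contact_force: [-0.9, 0.4, -0.9]
opening: 0.0429
grip_force: 0.0
offset m [0.198  0.3974 0.0139] twist [-0.1  0.2 -8.4] t 22.725
```

```bash
python3 -m crank '[{"offset":[0.02,0.04,0],"twist":[0,0,-1]},{"offset":[0.045,0.09,0],"twist":[0,0,-2]},{"offset":[0.07,0.14,0],"twist":[0,0,-3]},{"offset":[0.095,0.19,0],"twist":[0,0,-4]},{"offset":[0.12,0.24,0],"twist":[0,0,-5]},{"offset":[0.145,0.29,0.004],"twist":[0,0,-6]},{"offset":[0.17,0.34,0.008],"twist":[0,0,-7]},{"offset":[0.188,0.378,0.011],"twist":[0,0,-8]},{"offset":[0.198,0.397,0.013],"twist":[0,0,-8.4]},{"offset":[0.198,0.397,0.013],"twist":[0,0,-8.4]},{"offset":[0.198,0.397,0.013],"twist":[0,0,-8.4]}]' 0.8
python3 look.py tray_center '[.4896,.131,-.0987]'; cp $(ls -t pics/w*f.png|head -1) pics/tf.png; python3 -c "
from h import *
go(.4896,.131,.009,-.0987)"
```

```text
t: 24.1
tool_pos: [0.4882, 0.1306, 0.1187]
tool_rot: [-0.156, -3.136, 0.001]
contact_force: [0.7, 0.9, -0.4]
opening: 0.0683
grip_force: 0.0
24.1 [0.48819729 0.13056723 0.11872498] [[-0.995, 0.099, -0.002], [0.099, 0.995, -0.001], [0.002, -0.001, -1.0]]
0.79 [324. 250.  54. 116.] [ 0.4887  0.1307 -0.1148] 0.059
pics/w24.1f.png
offset m [-0.0008  0.0009  0.1104] twist [-0.  -0.  -0.1] t 24.2
```

View pics/tf.png

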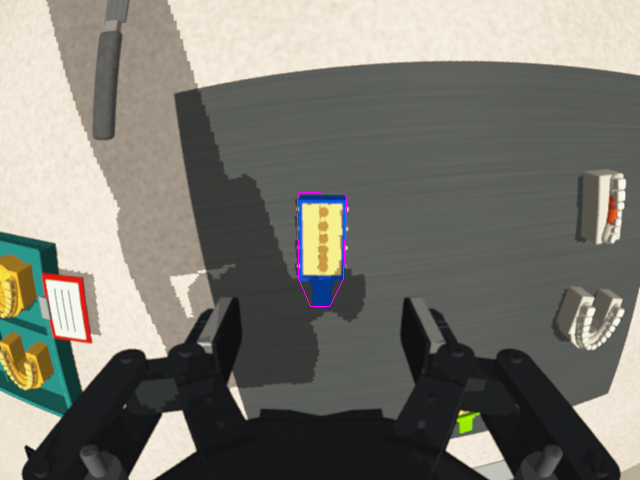

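```bash
python3 -m crank '[{"offset":[-0.001,0.001,0.04],"twist":[0,0,0]},{"offset":[-0.001,0.001,0.08],"twist":[0,0,0]},{"offset":[-0.001,0.001,0.102],"twist":[0,0,0]},{"offset":[-0.001,0.001,0.111],"twist":[0,0,0]},{"offset":[-0.001,0.001,0.111],"twist":[0,0,0]}]' 0.8
python3 -m crank '[{"offset":[0,0,0],"twist":[0,0,0]},{"offset":[0,0,0],"twist":[0,0,0]},{"offset":[0,0,0],"twist":[0,0,0]},{"offset":[0,0,0],"twist":[0,0,0]},{"offset":[0,0,0],"twist":[0,0,0]},{"offset":[0,0,0],"twist":[0,0,0]}]' 0 30
python3 -m crank '[{"offset":[0,0,-0.01],"twist":[0,0,0]},{"offset":[0,0,-0.04],"twist":[0,0,0]},{"offset":[0,0,-0.09],"twist":[0,0,0]},{"offset":[0,0,-0.1],"twist":[0,0,0]}]'
python3 -c "
from h import *
comp(-53,-56.5,.11)"
```

```text
t: 24.82
tool_pos: [0.4899, 0.1315, 0.0087]
tool_rot: [-0.157, -3.137, 0.0]
contact_force: [0.9, 0.0, 0.2]
opening: 0.0684
grip_force: 0.0
t: 25.58
tool_pos: [0.4911, 0.1322, 0.0103]
tool_rot: [0.155, 3.135, 0.0]
contact_force: [0.0, -0.7, 6.7]
opening: 0.0314
grip_force: 31.3
t: 26.08
tool_pos: [0.4922, 0.1324, 0.1131]
tool_rot: [0.155, 3.131, 0.002]
contact_force: [0.8, 0.1, -0.9]
opening: 0.0309
grip_force: 30.6
offset m [-0.0275 -0.4059  0.0027] twist [0.1 0.4 8.4] t 26.075
```

```bash
python3 -m crank '[{"offset":[-0.003,-0.04,0],"twist":[0,0,1]},{"offset":[-0.006,-0.09,0],"twist":[0,0,2]},{"offset":[-0.01,-0.145,0],"twist":[0,0,3]},{"offset":[-0.014,-0.2,0],"twist":[0,0,4]},{"offset":[-0.017,-0.255,0],"twist":[0,0,5]},{"offset":[-0.021,-0.31,0],"twist":[0,0,6]},{"offset":[-0.025,-0.36,0],"twist":[0,0,7.5]},{"offset":[-0.027,-0.395,0],"twist":[0,0,8.4]},{"offset":[-0.0275,-0.406,0],"twist":[0,0,8.4]},{"offset":[-0.0275,-0.406,0],"twist":[0,0,8.4]},{"offset":[-0.0275,-0.406,0],"twist":[0,0,8.4]}]'
python3 - <<'E'
from h import *
cv2.imwrite('pics/p4.png',get_image('wrist')[...,::-1]);comp(-53,-56.5,.0103)
E
```

```text
t: 27.45
tool_pos: [0.477, -0.2733, 0.1083]
tool_rot: [-0.382, -3.117, -0.002]
contact_force: [0.1, 0.9, -0.3]
opening: 0.0309
grip_force: 30.6
offset m [-0.0026 -0.0004  0.0982] twist [ 0.  -0.   0.1] t 27.5
```

View pics/p4.png

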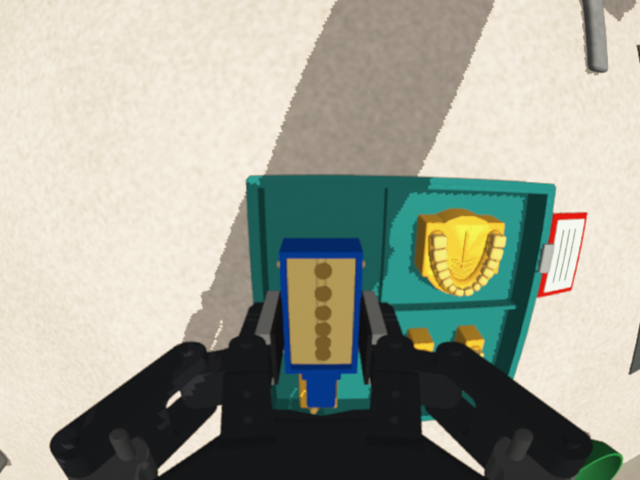

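```bash
python3 -m crank '[{"offset":[-0.003,0,0.04],"twist":[0,0,0]},{"offset":[-0.003,0,0.07],"twist":[0,0,0]},{"offset":[-0.003,0,0.085],"twist":[0,0,0]},{"offset":[-0.003,0,0.092],"twist":[0,0,0]},{"offset":[-0.003,0,0.095],"twist":[0,0,0]},{"offset":[-0.003,0,0.098],"twist":[0,0,0]},{"offset":[-0.003,0,0.098],"twist":[0,0,0]},{"offset":[-0.003,0,0.098],"twist":[0,0,0]}]'
python3 -m crank '[{"offset":[0,0,0.0005],"twist":[0,0,0]},{"offset":[0,0,0.001],"twist":[0,0,0]},{"offset":[0,0,0.001],"twist":[0,0,0]}]'
```

```text
t: 28.5
tool_pos: [0.4804, -0.2757, 0.0114]
tool_rot: [0.385, 3.117, -0.001]
contact_force: [-0.4, 0.6, -0.3]
opening: 0.0308
grip_force: 30.6
t: 28.88
tool_pos: [0.4802, -0.2756, 0.0103]
tool_rot: [0.385, 3.118, -0.0]
contact_force: [-1.6, 0.8, 3.1]
opening: 0.0312
grip_force: 31.0
```

Contact; release, retreat, and check.

```bash
python3 -m crank '[{"offset":[0,0,0],"twist":[0,0,0]},{"offset":[0,0,0],"twist":[0,0,0]},{"offset":[0,0,0],"twist":[0,0,0]},{"offset":[0,0,-0.02],"twist":[0,0,0]},{"offset":[0,0,-0.06],"twist":[0,0,0]},{"offset":[0,0,-0.11],"twist":[0,0,0]},{"offset":[-0.04,0,-0.15],"twist":[0,0,0]},{"offset":[-0.06,0,-0.18],"twist":[0,0,0]},{"offset":[-0.06,0,-0.18],"twist":[0,0,0]}]' 0.5
python3 - <<'E'
from h import *
cv2.imwrite('pics/end.png',get_image('wrist')[...,::-1])
E
```

```text
t: 30.0
tool_pos: [0.5409, -0.2914, 0.1951]
tool_rot: [0.383, 3.111, -0.006]
contact_force: [0.8, -0.3, -0.5]
opening: 0.0425
grip_force: 0.0
```

View pics/end.png

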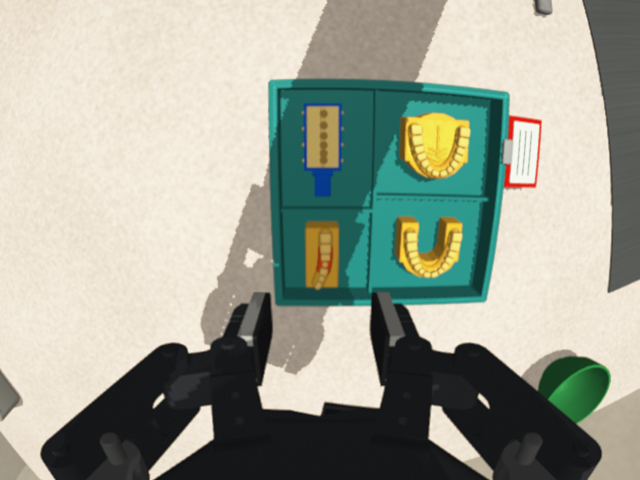

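All four pieces lie flat, each in its own compartment: tray (323,150), upper (435,145), quadrant (322,255), lower (428,247).

```bash
python3 -c "
from station import *
print(finish_job())"
```

```text
the job is handed in; nothing more can be done
None
```

The yellow-stone case is packed and handed in at about 30 s: the four pieces were set down in the order asked, each in its own compartment with teeth or impression up, and the white casts and green tray were left where they lay.

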